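# Set the can crusher's jaw with the T-handle hex key

## Robot

A 6-joint arm with a two-finger parallel gripper is mounted at the origin on the work surface. World frame = base frame: x ahead of the robot, y to its left, z up, the work surface at z = 0. Lengths are in m, angles in rad, forces in N, time in s.
With the tool pointing down it reaches from about 0.225 to 0.875 m from the base axis. Payload 3.4 kg.
Tool frame: the origin (TCP) lies midway between the tips of the shut fingers; the grasp point (between the pads) lies 19 mm behind it (robot.hold_point_z is the distance from the TCP to the grasp point, in m); z points along the fingers, y is the line along which they close (so a half turn about z gives the same grasp; the last joint's range is limited). The gripper opens to 85 mm and grips with 20 to 120 N. Pads are 22 mm wide; open, the fingers measure 114 mm over their backs; the gripper's body (76 mm by 85 mm) begins 54 mm behind the grasp point. The pads swing forward as they close: fully open they stand 13 mm farther back than shut.
Start: joints at [0.989, 0.276, 1.505, -0, 1.361, -0.121], TCP at [0.256, 0.515, 0.231] pointing down, gripper open.
Joint ranges: [-2.89, 2.89], [-0.75, 2.08], [0.22, 2.7], [-1.18, 4.32], [0.11, 2.71], [-2.7, 2.7]. Speed limits (rad/s): [2.57, 2.57, 3.14, 3.14, 3.14, 3.14].

## Interface

Orientations are given as a 3x3 rotation matrix whose columns are the frame's x, y, z axes.
In Python, from bench import robot gives the robot as it stands. The module is installed in compiled form; this text tells all that it offers.
- The arm moves only by the tool carry_out, never from a script. Its arguments are lists of equal length, an entry for each row: "slide": the shift along the world's x, y, z in cm, a list of three; "dr": the turn, a rotation vector about the world's x, y, z in degrees, a list of three; "hand": the finger opening in cm, from 0 to 8.54. A call has 1 to 20 rows; each row shifts and turns the commanded pose from where the row before left it; what a row does not reach is not made up. A row lasts 1/10 s, in which the tool goes at most 50 mm and 8.59 degrees, less where a joint would pass 70% of its speed; a pose out of reach is approached as far as the arm can. A call with a gripper value outside its range is refused whole. The fingers move at their own pace and stop on an object; the grip force is fixed at half the most. Time passes only in rows, so rows that do not move let the fingers close. It gives the time, the measured TCP pose, the force, the opening and the grip force at its end, in the units of the state.
- robot.state(): the state, without advancing time (a new reading comes with each control period).
- robot.get_image(name): name is "scene" or "side" or "wrist"; returns a dict with "image" (400x640x3 uint8, blue, green, red), "fx", "fy", "cx", "cy" (pixels), "position" and "rotation" of the camera in the world; the wrist camera has in their place "hand_eye" (4x4, takes a point from camera to tool coordinates, whose origin is the TCP and whose axes are the flange's). Camera axes: x right, y up, looking along -z (the intrinsics and any distortion apply to the point x, -y, -z); pixel columns grow to the right and rows downward; lengths in m; the calibration is good to about 2 mm. A picture is of the moment at which its call begins: read the wrist's pose just before it. There is no depth.
- robot.hand_in(): hands the job in; it is judged then, once.
The state is a dict: "clock": time; "q": joint angles; "joint_velocities": joint speeds; "effort": joint torques, N m; "position": TCP position; "tool_rot": TCP orientation; "wrist_force": force on the tool from outside, world axes, zero at the start; "torque": the same for the moment, N m; "opening": opening from 0.0 (shut) to 1.0 (fully open); "finger_force": force on a finger pad.
Only numpy, scipy, OpenCV 4.12 (cv2) and the standard library are available. Lean on these libraries where they do the work, as an engineer would, in place of code of your own. Each camera call takes 0.05 s, during which the arm holds its last target. There are 200 camera calls.

## Task

Take the T-handle hex key out of its holder block and fit it down the bore in the can crusher's grey block, into the hidden hex socket of the spring-loaded adjuster: press only gently, turn the key until it drops in fully home with its collar on the block, and do not force the adjuster down its spring while the hexes are out of line. Then turn the key clockwise (seen from above) until the adjuster stops, so that the jaw is fully advanced, and leave the key standing upright and fully home in the socket, ready for the next setting. Leave the cans, the bottle and the funnel where they are.

Things in the scene. Friction and masses are not known exactly. Their poses are not given: they have to be found in the camera images.
- key: Loose steel T-handle hex key, 0.3 kg (+-25%), 98 mm tall, upright. Origin: centre of its lower end; z up the shank. Hex 28 mm across flats (32.3 across corners), 28 mm long, a flat facing +x; then a collar 50 mm in diameter (z 28 to 33 mm), a 14 mm round shank, and a cross bar 80 mm long along x, 18 mm wide along y (z 82 to 98 mm). Starts in the holder, yaw within 0.6 rad of the holder's.
- key_bar (a point): Centre of the key's cross bar, 90 mm above the key's lower end: where to grip it, fingers closing along the key's y.
- holder: Black plastic holder block, 80 x 80 x 42 mm high, fixed. Origin: centre of its underside. A 34 mm round through hole in its middle holds the key, whose collar rests on the block's top.
- crusher: Hand-crank can crusher, fixed to the cart. Origin: on the cart top under the axis of the bore in its grey adjuster block (80 x 80 x 50 mm high). Its bed, 130 mm wide, runs from the block 320 mm along the crusher's -y, with a moving jaw (88 mm high, 100 mm from the bore axis), a fixed jaw (90 mm high, at 255 mm) and a crank with a knob (to 120 mm high) at the far end.
- bore (a point): Centre of the vertical bore's mouth, on the block's top, 50 mm above the cart; axes as the crusher's. Bore diameter 33.7 mm, 1 mm chamfer. The flat rim of the hex socket lies 15 mm down; the socket is 29.2 mm across flats (about 5 degrees play each way), its yaw unknown. Fully home, the key's collar rests on the block's top, its hex is 13 mm deep in the socket, its origin 22 mm above the cart.
- press (a joint): How far the adjuster is pushed down its spring, m: 0 at rest, 0.014 at the bottom. It starts to move at about 2.5 N and takes 0.5 N more per mm. The key pressed on the socket's rim pushes it down; it springs back up when the hexes line up. It must never exceed 0.009 (about 7 N).
- adjuster (a joint): Turn of the adjuster, rad: 0 as it starts, grows clockwise seen from above, stop at 1.25. It is stiff (about 0.12 N m), cannot turn back below 0, and stays where it is left. At the stop the torque rises sharply; forced on (over about 0.4 N m) the key can slip round in the socket and turn it back. It is turned only through the hex socket.
- jaw (a joint): Advance of the moving jaw towards the fixed jaw (along the crusher's -y), m: 0 at the start, 0.01875 at the adjuster's stop; it is driven by the adjuster, 15 mm per rad.
- can1: Bystander: flattened gold can, a disc 66 mm in diameter and 20 mm high, loose; origin: centre of the underside.
- can2: Bystander: another such flattened can.
- bottle: Bystander: empty capped glass bottle, 64 mm in diameter, 200 mm high, loose, upright; origin: centre of the underside.
- funnel: Bystander: black plastic funnel standing mouth down, 100 mm in diameter, 110 mm high, loose; origin: centre of the underside.
Mind the look-alikes: they are no part of the job. There is more than one size of the key; the job needs the smallest.

How it is judged:
On the way, in this order (a step that is already met when the one before it is completed fails the run):
1. the key has dropped into the hex socket (within 4 mm of fully home, upright, the spring not pushed down) (z of key in the frame of crusher below 0.026 m and horizontal distance between key and bore below 0.004 m and angle between key's own z axis and vertical below 0.1 rad and value of joint press below 0.004 m), for 0.2 s.
2. the adjuster is turned clockwise to its stop (past 1.1 of 1.25 rad) with the key in the socket (value of joint adjuster above 1.1 rad and z of key in the frame of crusher below 0.028 m), for 0.2 s.
At the end, for the whole second after the job is handed in: The adjuster is turned past 1.1 rad (its stop is at 1.25) and the jaw is advanced more than 15.5 mm; the key stands released and at rest in the socket, upright within 0.1 rad, within 4 mm of the bore's axis and within 3 mm of fully home (origin less than 25 mm above the cart top) (value of joint adjuster above 1.1 rad and value of joint jaw above 0.0155 m and z of key in the frame of crusher below 0.025 m and horizontal distance between key and bore below 0.004 m and angle between key's own z axis and vertical below 0.1 rad and linear speed of key below 0.02 m/s); the robot touches nothing.
It fails at once if the adjuster is forced down its spring by more than 9 mm (about 7 N) (value of joint press above 0.009 m).
It fails at once if the key is rammed against the crusher with more than 60 N (contact force between key and crusher above 60 N).
It fails at once if a bystander is moved by more than 20 mm (distance of any of can1, can2, bottle, funnel from where it was at the start of the episode above 0.02 m).
It also fails if it takes over 48 s, if anything falls off the work surface, if the arm or the gripper's body presses on something with over 40 N, if the wrist force passes 120 N, or if a joint passes its speed limit or range.

## Working session

There is one attempt and no reset: what is moved stays moved. The work goes in short steps, Python scripts to look and compute and a tool call to move; the robot and the scene stay as the last step left them, time stands still between calls to the robot, and variables do not carry over. Pictures are saved under pics/ and viewed, at most 10 in all, crops included, and the job is handed in when it is done.

Besides the shell and the picture viewer there is one more tool, called after "Request:" by a JSON object that holds its "method" and its "body". carry_out: Moves the arm, as the interface text tells. Its arguments: {"type":"object","properties":{"slide":{"type":"array"},"dr":{"type":"array"},"hand":{"type":"array"}},"required":["slide","dr","hand"]}

```bash
mkdir -p pics
cat > h.py <<'E'
import numpy as np, cv2, pickle
from bench import robot
def grab(name,fn):
    s=robot.state(); d=robot.get_image(name); cv2.imwrite('pics/'+fn+'.png',d['image'])
    if name=='wrist':
        T=np.eye(4);T[:3,:3]=np.array(s['tool_rot']).reshape(3,3);T[:3,3]=s['position']
        M=T@np.array(d['hand_eye']); d['position']=M[:3,3]; d['rotation']=M[:3,:3]
    pickle.dump(d,open('pics/'+fn+'.pkl','wb')); return d
def load(fn): return pickle.load(open('pics/'+fn+'.pkl','rb'))
def ray(d,u,v):
    r=np.array([(u-d['cx'])/d['fx'],-(v-d['cy'])/d['fy'],-1.]); R=np.array(d['rotation']).reshape(3,3)
    r=R@r; return np.array(d['position']),r/np.linalg.norm(r)
def atz(d,u,v,z):
    p,r=ray(d,u,v); return p+r*(z-p[2])/r[2]
def tri(*a):
    A=np.zeros((3,3));b=np.zeros(3);L=[ray(*x) for x in a]
    for p,r in L: P=np.eye(3)-np.outer(r,r);A+=P;b+=P@p
    X=np.linalg.solve(A,b); return X,[np.linalg.norm(np.cross(X-p,r)) for p,r in L]
def proj(d,X):
    R=np.array(d['rotation']).reshape(3,3);c=R.T@(np.array(X)-d['position'])
    return d['cx']+d['fx']*c[0]/-c[2], d['cy']-d['fy']*c[1]/-c[2]
E
python3 - <<'E'
from h import *
a=grab('scene','s0');b=grab('side','d0');c=grab('wrist','w0')
print({k:v for k,v in a.items() if k!='image'},{k:v for k,v in c.items() if k!='image'})
cv2.imwrite('pics/m0.png',np.vstack([cv2.resize(a['image'],(480,300)),cv2.resize(b['image'],(480,300))]))
print(b['position'],robot.state())
E
```

```text
{'fx': 476.26520474908875, 'fy': 476.26520474908875, 'cx': 325.9993665082445, 'cy': 193.45705385252276, 'position': array([1.09766574, 0.6407422 , 0.94459859]), 'rotation': array([[-0.72597512, -0.49110111,  0.48143517],
       [ 0.68771544, -0.51560969,  0.51107154],
       [-0.00275516,  0.70211562,  0.71205762]])} {'fx': 330.84726023784424, 'fy': 330.84726023784424, 'cx': 319.38796430024104, 'cy': 196.62793671270828, 'hand_eye': array([[-6.91185935e-04,  9.55533084e-01,  2.94883107e-01,
         7.50874534e-02],
       [ 9.99999749e-01,  6.14613265e-04,  3.52351323e-04,
        -4.26428187e-04],
       [ 1.55444277e-04,  2.94883277e-01, -9.55533269e-01,
        -1.43222894e-01],
       [ 0.00000000e+00,  0.00000000e+00,  0.00000000e+00,
         1.00000000e+00]]), 'position': array([0.18811102, 0.54783004, 0.37377487]), 'rotation': array([[ 0.44528932, -0.85585979, -0.26309966],
       [ 0.89538499,  0.42504901,  0.13273684],
       [-0.00177387, -0.29468178,  0.95559379]])}
[ 0.22279841 -0.60841345  0.57065841] {'clock': 0.15, 'q': array([ 9.89019848e-01,  2.76436838e-01,  1.50585795e+00, -3.92694473e-06,
        1.36071218e+00, -1.20997078e-01]), 'joint_velocities': array([-1.66530825e-03, -5.38769606e-04, -2.21758770e-03,  7.42676524e-05,
        1.15121764e-03, -3.37806258e-04]), 'effort': array([ 3.34840197e-04, -4.17144334e+01, -2.46030146e+01, -4.73963337e-04,
        7.71818392e-03,  1.47735869e-05]), 'position': array([0.25545032, 0.51468529, 0.23063956]), 'tool_rot': array([[-8.95706513e-01,  4.44645077e-01, -7.73968437e-04],
       [ 4.44645719e-01,  8.95705746e-01, -1.18375084e-03],
       [ 1.66898995e-04, -1.40443509e-03, -9.99999000e-01]]), 'wrist_force': array([ 0.14481431, -0.28115023,  0.42206597]), 'torque': array([ 0.0512655 , -0.02283309, -0.00719902]), 'finger_force': 0.0, 'opening': 0.9999068107481954}
```

View pics/s0.png

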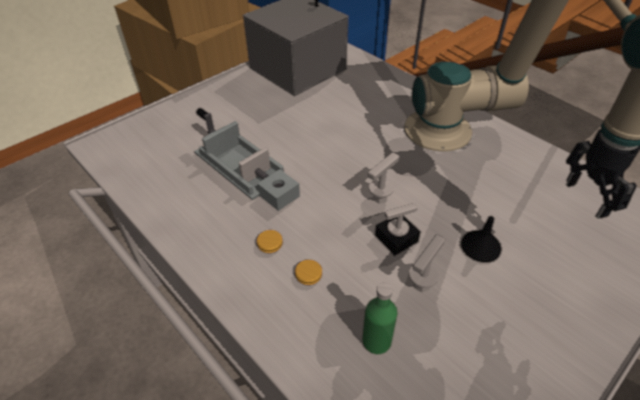

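View pics/d0.png

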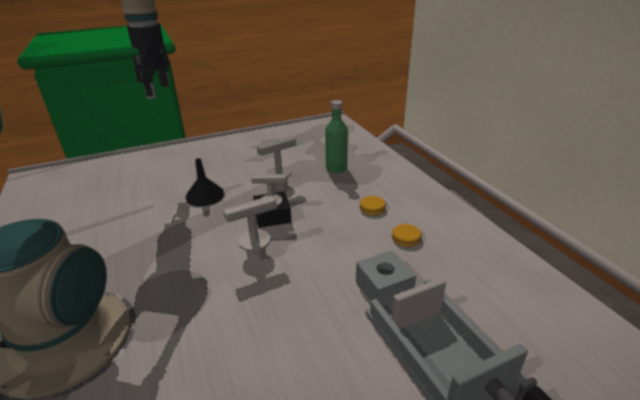

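The scene picture shows three T-keys: one near the robot at (382,175), one in the black holder at (400,215) and one at (428,260). The crusher's bore is at (279,184), with the cans at (270,241) and (308,272), the bottle at (380,320) and the funnel at (483,243). In the side view the keys are at (252,210), (270,180) and (277,147), and the bore is at (385,268). The holder key fits because it sits in the holder and has the shortest bar. I'll confirm that in one enlarged crop.

Run:
```python
from h import *
a=load('s0');b=load('d0')
A=cv2.resize(a['image'][140:300,350:460],None,fx=3.5,fy=3.5,interpolation=cv2.INTER_CUBIC)
B=cv2.resize(b['image'][130:290,215:325],None,fx=3.5,fy=3.5,interpolation=cv2.INTER_CUBIC)
cv2.imwrite('pics/c0.png',np.hstack([A,B]))
for n,s,d in [('bore',(279,184),(385,268)),('bar',(401,213),(270,179))]: print(n,*tri((a,*s),(b,*d)))
```

```text
bore [ 0.55834173 -0.11697429  0.04725682] [np.float64(0.00019321025557098614), np.float64(0.000193210255570881)]
bar [0.44215898 0.20575559 0.09981273] [np.float64(0.0004091259358379653), np.float64(0.00040912593583801996)]
```

View pics/c0.png

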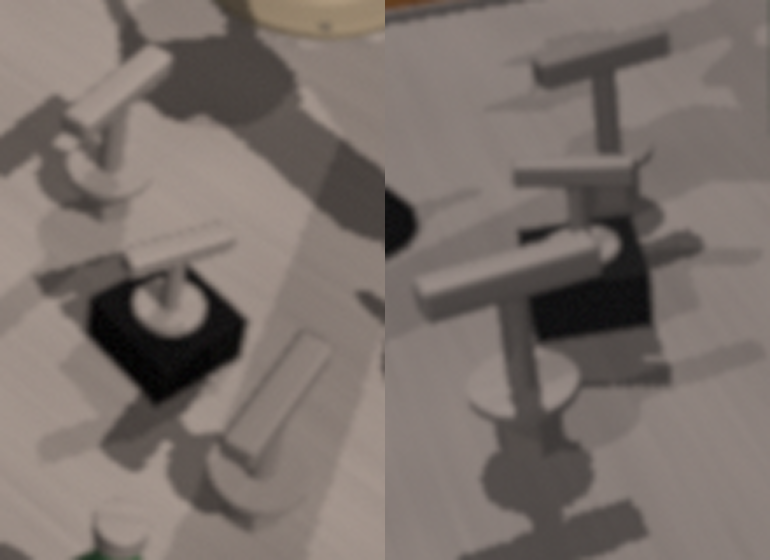

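The crop confirms it: the key in the black holder is the smallest, with a shorter bar and a smaller collar than the other two, which stand on the cart. I'll go above it for wrist views.

Request:
{"method": "carry_out", "body": {"slide": [[1.87,-3.09,0],[1.87,-3.09,0],[1.87,-3.09,0],[1.87,-3.09,0],[1.87,-3.09,0],[1.87,-3.09,0],[1.87,-3.09,0],[1.87,-3.09,0],[1.87,-3.09,0],[1.87,-3.09,0],[0,0,0],[0,0,0]], "dr": [[0,0,0],[0,0,0],[0,0,0],[0,0,0],[0,0,0],[0,0,0],[0,0,0],[0,0,0],[0,0,0],[0,0,0],[0,0,0],[0,0,0]], "hand": [8.5,8.5,8.5,8.5,8.5,8.5,8.5,8.5,8.5,8.5,8.5,8.5]}}

```text
clock: 1.35
position: [0.4427, 0.2056, 0.231]
tool_rot: [[-0.895, 0.447, -0.001], [0.447, 0.895, 0.0], [0.001, -0.0, -1.0]]
wrist_force: [-0.1, -0.1, 0.3]
opening: 0.995
finger_force: 0.0
```

Run:
```python
from h import *
grab('wrist','w1'); s=robot.state(); print(s['position'],s['tool_rot'],s['wrist_force'],s['torque'],s['clock'])
```

```text
[0.44226461 0.20623168 0.23106608] [[-8.95390024e-01  4.45281496e-01 -1.04566110e-03]
 [ 4.45281135e-01  8.95390634e-01  5.68927854e-04]
 [ 1.18960820e-03  4.37991628e-05 -9.99999291e-01]] [-0.06108362  0.04537526  0.9535616 ] [-0.05634394  0.01525277  0.03963434] 1.4
```

View pics/w1.png

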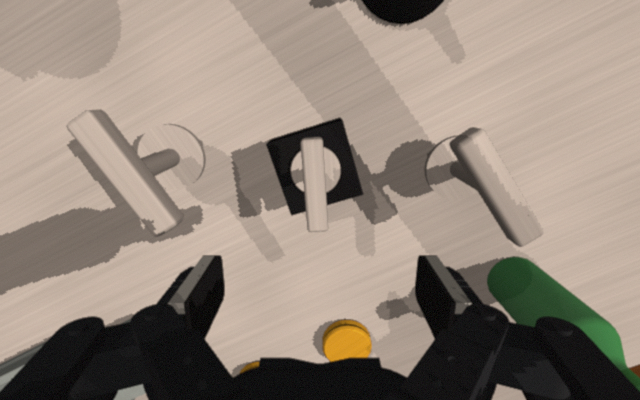

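The wrist view shows the target bar from (312,139) to (317,230) on the black holder. Its neighbours are at (125,170) and (500,190), clear of the gripper.

Run:
```python
from h import *
w=load('w1');a=load('s0');b=load('d0')
g=cv2.cvtColor(w['image'],cv2.COLOR_BGR2GRAY)
for v in (200,210,220): print(v,g[v,292:340].tolist())
print('col312',g[125:150,312].tolist(),'col317',g[220:245,317].tolist())
t=atz(w,312,138,.112);n=atz(w,317,229.5,.112);print(t,n,(t+n)/2,np.linalg.norm(t-n),np.degrees(np.arctan2(*(n-t)[1::-1])))
print(tri((w,314.4,184),(a,401.8,210.7),(b,270,177)))
print(tri((w,314.4,184),(a,401.8,210.7)))
print('toolx',np.degrees(np.arctan2(.44528,-.89539)))
# holder top centre
for p in [(267,148),(341,119),(362,192),(290,214)]: print(atz(w,*p,.042)[:2])
```

```text
200 [28, 25, 24, 24, 23, 24, 26, 28, 25, 26, 26, 26, 47, 89, 131, 157, 176, 182, 180, 178, 182, 185, 186, 187, 187, 185, 184, 183, 184, 181, 182, 180, 179, 163, 110, 46, 24, 29, 24, 25, 23, 25, 22, 22, 24, 21, 25, 37]
210 [22, 23, 21, 25, 25, 26, 23, 26, 23, 26, 25, 26, 35, 64, 102, 136, 161, 179, 178, 178, 179, 184, 186, 185, 189, 185, 184, 184, 183, 182, 182, 181, 179, 175, 162, 152, 158, 159, 159, 158, 159, 162, 163, 162, 163, 163, 161, 162]
220 [182, 183, 181, 181, 181, 183, 183, 183, 184, 184, 182, 181, 180, 173, 150, 121, 139, 166, 183, 180, 182, 181, 184, 183, 186, 188, 186, 184, 185, 184, 184, 183, 182, 181, 171, 153, 160, 164, 167, 165, 165, 166, 167, 166, 166, 169, 179, 180]
col312 [160, 95, 31, 15, 18, 25, 27, 25, 26, 24, 24, 38, 71, 102, 139, 172, 180, 185, 186, 186, 184, 185, 187, 187, 185] col317 [188, 187, 189, 185, 190, 188, 188, 189, 188, 185, 171, 156, 169, 179, 181, 183, 182, 180, 182, 183, 183, 182, 181, 179, 183]
[0.4018074  0.21894544 0.112     ] [0.47297168 0.18757782 0.112     ] [0.43738954 0.20326163 0.112     ] 0.07777069555044681 -23.786812063394542
(array([0.43963151, 0.20381502, 0.10555374]), [np.float64(0.00226230403726057), np.float64(0.0015697360496182262), np.float64(0.002788988472315678)])
(array([0.43767049, 0.20341394, 0.1035441 ]), [np.float64(0.0008363234069880034), np.float64(0.0008363234069880937)])
toolx 153.55871034302695
[0.39749732 0.16868927]
[0.40507687 0.24747718]
[0.48221078 0.23507768]
[0.47013187 0.15617037]
```

Request:
{"method": "carry_out", "body": {"slide": [[-0.48,-0.29,0],[0,0,-2],[0,0,-3],[0,0,-3],[0,0,-2.6],[0,0,-2],[0,0,-1],[0,0,-1],[0,0,0],[0,0,0],[0,0,0],[0,0,0],[0,0,0],[0,0,0],[0,0,0],[0,0,0]], "dr": [[0,0,2.6],[0,0,0],[0,0,0],[0,0,0],[0,0,0],[0,0,0],[0,0,0],[0,0,0],[0,0,0],[0,0,0],[0,0,0],[0,0,0],[0,0,0],[0,0,0],[0,0,0],[0,0,0]], "hand": [6,6,6,6,6,6,6,6,6,3,1,1,1,1,1,1]}}

```text
clock: 3.0
position: [0.4385, 0.2032, 0.0863]
tool_rot: [[-0.915, 0.404, 0.002], [0.404, 0.915, 0.001], [-0.001, 0.001, -1.0]]
wrist_force: [-1.6, -0.7, 5.6]
opening: 0.203
finger_force: 59.3
```

Request:
{"method": "carry_out", "body": {"slide": [[0,0,0.5],[0,0,1.5],[0,0,2],[0,0,2.5],[0,0,2.5],[0,0,0],[0,0,0]], "dr": [[0,0,0],[0,0,0],[0,0,0],[0,0,0],[0,0,0],[0,0,0],[0,0,0]], "hand": [1,1,1,1,1,1,1]}}

```text
clock: 3.7
position: [0.4375, 0.203, 0.1748]
tool_rot: [[-0.915, 0.404, -0.0], [0.404, 0.915, -0.0], [0.0, -0.0, -1.0]]
wrist_force: [-1.1, -0.6, -3.8]
opening: 0.2
finger_force: 59.0
```

Run:
```python
from h import *
a=load('s0');b=load('d0')
print('nearkey',tri((a,384,167),(b,252,207)),'other',tri((a,428,256),(b,278,147)))
print('bottle top',tri((a,384,288),(b,337,103)))
c=atz(a,230,150,.05);print(c-atz(a,279,184,.05))
print(robot.state()['wrist_force'],robot.state()['position'],robot.state()['opening'])
```

```text
nearkey (array([0.36610403, 0.08120908, 0.11845533]), [np.float64(0.0008752337735081755), np.float64(0.0008752337735080968)]) other (array([0.50626293, 0.33470636, 0.1128058 ]), [np.float64(0.00016905465830835281), np.float64(0.0001690546583082903)])
bottle top (array([0.68329868, 0.35488329, 0.19610375]), [np.float64(0.0007391226058942741), np.float64(0.0007391226058942153)])
[ 1.28881888e-02 -2.07430013e-01 -1.11022302e-16]
[-1.06234017 -0.6271435  -3.80760354] [0.43747181 0.20299942 0.17477129] 0.19978781317019131
```

Request:
{"method": "carry_out", "body": {"slide": [[1.66,-3.4,0],[1.66,-3.4,0],[1.66,-3.4,0],[1.66,-3.4,0],[1.66,-3.4,0],[1.66,-3.4,0],[1.66,-3.4,0],[1.66,-3.4,0],[1.66,-3.4,0],[1.66,-3.4,0],[0,0,0],[0,0,0],[0,0,0]], "dr": [[0,0,0],[0,0,0],[0,0,0],[0,0,0],[0,0,0],[0,0,0],[0,0,0],[0,0,0],[0,0,0],[0,0,0],[0,0,0],[0,0,0],[0,0,0]], "hand": [1,1,1,1,1,1,1,1,1,1,1,1,1]}}

```text
clock: 5.0
position: [0.6024, -0.1358, 0.1735]
tool_rot: [[-0.915, 0.403, -0.004], [0.403, 0.915, 0.002], [0.004, 0.0, -1.0]]
wrist_force: [-0.7, -0.7, -3.6]
opening: 0.196
finger_force: 59.3
```

Run:
```python
from h import *
w=grab('wrist','w2');a=grab('scene','s2');b=grab('side','d2'); s=robot.state(); print(s['position'],s['tool_rot'],s['q'],s['wrist_force'],s['torque'],s['clock'])
A=a['image'][100:240,220:400];A=cv2.resize(A,(360,280));B=cv2.resize(b['image'][160:320,300:500],(350,280))
cv2.imwrite('pics/m2.png',np.vstack([cv2.resize(w['image'][50:,:],(640,350)),cv2.resize(np.hstack([A,B]),(640,250))]))
```

```text
[ 0.60320209 -0.13556516  0.17492671] [[-9.15469796e-01  4.02385284e-01 -1.06601599e-03]
 [ 4.02384712e-01  9.15470389e-01  7.14665060e-04]
 [ 1.26347677e-03  2.25305741e-04 -9.99999176e-01]] [-3.33752548e-01  3.75360211e-01  1.49826090e+00  3.41421870e-04
  1.26921287e+00 -1.49052973e+00] [ 0.38225482  0.87254611 -3.24525107] [ 0.02676056 -0.06526422  0.00278911] 5.15
```

View pics/m2.png

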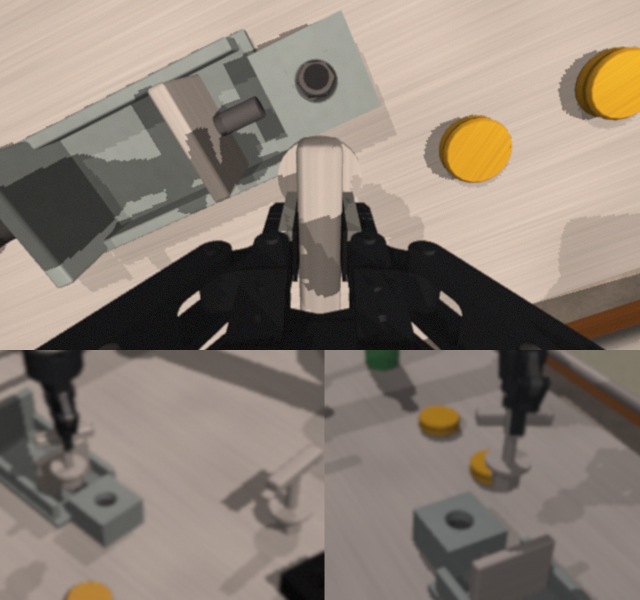

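The wrist view shows the key held straight in the fingers, with the bar's far end at (320,188) in the full picture. The bore is at (316,130) with a dark hex in it. Next I fit the bore circle and look at the hex.

Run:
```python
from h import *
w=load('w2');g=w['image']
A=cv2.resize(g[100:160,286:346],(540,540),interpolation=cv2.INTER_CUBIC)
A=np.clip(A.astype(float)*1.5,0,255).astype(np.uint8)
for i in range(0,60,10):
    cv2.putText(A,str(286+i),(i*9,10),0,.35,(0,0,255));cv2.putText(A,str(100+i),(0,i*9+4),0,.35,(0,0,255))
cv2.imwrite('pics/c2.png',A)
G=cv2.cvtColor(g,cv2.COLOR_BGR2GRAY)
print('row130',G[130,286:346].tolist());print('col316',G[100:160,316].tolist())
print('barend col320',G[175:205,320].tolist());print('row230',G[230,270:370].tolist())
```

```text
row130 [164, 163, 162, 163, 162, 162, 162, 156, 135, 101, 78, 70, 75, 90, 98, 98, 98, 86, 63, 47, 48, 50, 48, 48, 50, 49, 49, 50, 51, 48, 47, 48, 48, 47, 47, 49, 49, 50, 49, 48, 49, 53, 72, 96, 101, 101, 90, 64, 53, 62, 77, 116, 155, 163, 161, 162, 161, 163, 162, 161]
col316 [163, 164, 164, 162, 161, 161, 164, 160, 147, 111, 70, 60, 82, 76, 58, 49, 48, 47, 50, 46, 49, 48, 50, 48, 47, 48, 47, 49, 48, 46, 47, 50, 45, 45, 48, 48, 45, 48, 47, 58, 87, 99, 98, 98, 78, 53, 46, 61, 63, 66, 68, 78, 108, 144, 159, 163, 162, 162, 162, 162]
barend col320 [162, 162, 162, 161, 161, 161, 159, 161, 167, 165, 140, 113, 99, 100, 105, 104, 107, 101, 111, 121, 137, 156, 174, 186, 190, 191, 192, 194, 194, 197]
row230 [171, 174, 175, 173, 174, 174, 174, 167, 138, 121, 120, 119, 122, 122, 121, 122, 118, 118, 121, 120, 122, 123, 120, 120, 121, 120, 106, 105, 119, 133, 143, 158, 171, 183, 188, 188, 189, 188, 186, 188, 187, 189, 192, 191, 191, 191, 193, 194, 196, 196, 198, 199, 197, 194, 191, 191, 190, 192, 190, 190, 192, 191, 193, 193, 194, 191, 192, 188, 187, 186, 180, 164, 162, 184, 192, 194, 196, 198, 198, 191, 179, 177, 177, 175, 174, 176, 174, 175, 177, 173, 177, 182, 189, 193, 193, 193, 193, 192, 192, 193]
```

View pics/c2.png

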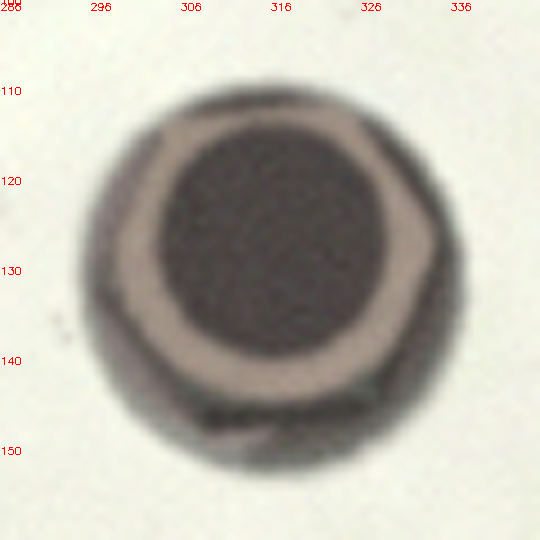

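Run:
```python
from h import *
w=load('w2');s=robot.state();R=np.array(s['tool_rot']);p=np.array(s['position'])
bc=atz(w,315.7,130.5,.05);print('bore',bc, 'diam',np.linalg.norm(atz(w,294.8,130,.05)-atz(w,336.6,130,.05)),np.linalg.norm(atz(w,316,108.8,.05)-atz(w,316,152.3,.05)))
print('tri',tri((w,315.7,130.5),(load('s0'),279,184),(load('d0'),385,268)))
for zt in (.0255,.0265,.0275):
    e=atz(w,320.7,195.5,p[2]+zt);t=R.T@(e-p);print('bar far end tool',t, 'key x off',t[0]-.040)
l=atz(w,300.5,230,p[2]+.0265);r=atz(w,341.5,230,p[2]+.0265);print(R.T@(l-p),R.T@(r-p))
ed=[((304.5,113.8),(324.5,112)),((324.5,112),(333.5,127)),((299,131),(308,146.5)),((309,146.5),(326,146))]
for a,b in ed:
    d=atz(w,*b,.025)-atz(w,*a,.025);print('edge ang mod60',np.degrees(np.arctan2(d[1],d[0]))%60)
x=np.degrees(np.arctan2(R[1,0],R[0,0]));print('tool x',x,'flat edge mod60',(x+90)%60)
print('tool axis at bore height offset', (R[:,2]*-.07))
```

```text
bore [ 0.55682928 -0.11937399  0.05      ] diam 0.033225078435147666 0.03409807457282084
tri (array([ 0.55761275, -0.11825251,  0.0472669 ]), [np.float64(0.0013719461406261275), np.float64(0.00107635558367475), np.float64(0.0009612240365032152)])
bar far end tool [ 0.04016987 -0.00045536 -0.02544937] key x off 0.00016987463427618754
bar far end tool [ 0.04047123 -0.00045887 -0.02644899] key x off 0.00047123284711043933
bar far end tool [ 0.04077259 -0.00046239 -0.02744861] key x off 0.0007725910599446981
[ 0.02691763 -0.00807723 -0.02646783] [ 0.02688815  0.00736689 -0.02646439]
edge ang mod60 11.156583167193816
edge ang mod60 8.097874083417208
edge ang mod60 5.8988957015963335
edge ang mod60 7.848462790418608
tool x 156.27263664319221 flat edge mod60 6.2726366431922145
tool axis at bore height offset [ 7.46211190e-05 -5.00265542e-05  6.99999424e-02]
```

Run:
```python
from h import *
from scipy.optimize import least_squares
w=load('w2');s=robot.state();R=np.array(s['tool_rot']);p=np.array(s['position'])
A=cv2.resize(w['image'][170:270,265:375],(770,700)[:2],interpolation=cv2.INTER_CUBIC)[:600]
for i in range(0,110,10):
    cv2.putText(A,str(265+i),(i*7,10),0,.35,(0,0,255));cv2.putText(A,str(170+i),(0,i*7+4),0,.35,(0,0,255))
cv2.imwrite('pics/c3.png',A)
# bore circle by thresholded contour
G=cv2.GaussianBlur(cv2.cvtColor(w['image'],cv2.COLOR_BGR2GRAY),(0,0),.7)
m=(G[100:160,286:346]<120).astype(np.uint8)
c=max(cv2.findContours(m,cv2.RETR_EXTERNAL,cv2.CHAIN_APPROX_NONE)[0],key=cv2.contourArea)[:,0,:]+[286,100]
P=np.array([atz(w,*q,.05)[:2] for q in c])
f=least_squares(lambda x:np.hypot(*(P-x[:2]).T)-x[2],[.557,-.119,.017],loss='soft_l1',f_scale=.0005);print('bore fit',f.x,np.sqrt(np.mean(f.fun**2)))
```

```text
bore fit [ 0.55715241 -0.11933053  0.01663225] 0.00023755900976220098
```

View pics/c3.png

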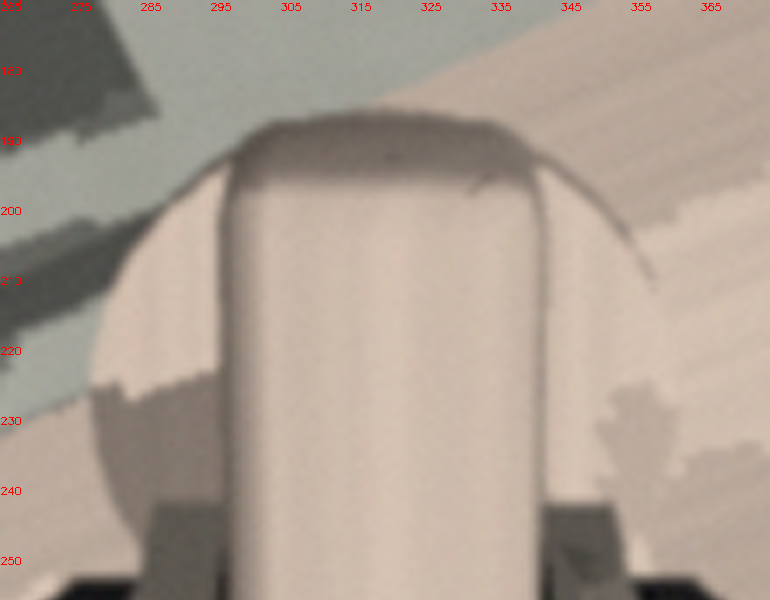

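Run:
```python
from h import *
from scipy.optimize import least_squares
w=load('w2');s=robot.state();R=np.array(s['tool_rot']);p=np.array(s['position'])
C=[(295,193),(288,199.5),(282,207),(278.5,215),(277.2,222),(277.3,228),(279.5,240),(283,246.5),(342,193.5),(347,197.5),(353,204.5),(357.5,212.5)]
for h in (.036,.038,.040):
    P=np.array([(R.T@(atz(w,*q,p[2]-h)-p))[:2] for q in C])
    f=least_squares(lambda x:np.hypot(*(P-x[:2]).T)-x[2],[0,0,.025]);print(h,'collar in tool',f.x,(f.fun*1e3).round(1))
    g=least_squares(lambda x:np.hypot(*(P-x[:2]).T)-.025,[0,0]);print(g.x)
b=np.array([.55715,-.11933,.05]);
print('bore in tool',R.T@(b-p))
```

```text
0.036 collar in tool [ 0.00255401 -0.00156395  0.0240789 ] [ 0.3 -0.1 -0.  -0.1 -0.1 -0.2  0.1  0.2  0.1  0.  -0.1 -0. ]
[ 0.00136193 -0.00102545]
0.038 collar in tool [ 0.00173699 -0.0015718   0.02434931] [ 0.3 -0.1 -0.  -0.1 -0.1 -0.2  0.1  0.2  0.1  0.  -0.1 -0. ]
[ 0.00090247 -0.0011933 ]
0.04 collar in tool [ 0.00091998 -0.00157964  0.02461973] [ 0.3 -0.1 -0.  -0.1 -0.1 -0.3  0.1  0.2  0.1  0.  -0.1 -0. ]
[ 0.0004369  -0.00135962]
bore in tool [ 0.04853424 -0.00369603  0.1249873 ]
```

The dark hexagon inside the bore is visible. Its edges sit at about 8° (mod 60) against the key's 6.3°, so the hexes are almost in line already. I'll hover just above the mouth and check with the fixed cameras.

Request:
{"method": "carry_out", "body": {"slide": [[-2.2,0.85,0],[-2.2,0.85,0],[0,0,-2],[0,0,-1.6],[0,0,-0.8],[0,0,0],[0,0,0],[0,0,0]], "dr": [[0,0,1.7],[0,0,0],[0,0,0],[0,0,0],[0,0,0],[0,0,0],[0,0,0],[0,0,0]], "hand": [1,1,1,1,1,1,1,1]}}

```text
clock: 5.95
position: [0.5607, -0.12, 0.1322]
tool_rot: [[-0.927, 0.376, 0.002], [0.376, 0.927, -0.001], [-0.002, 0.0, -1.0]]
wrist_force: [-0.3, 0.0, -3.5]
opening: 0.201
finger_force: 59.3
```

Run:
```python
from h import *
a=grab('scene','s3');b=grab('side','d3'); s=robot.state(); print(s['position'],s['wrist_force'],s['torque'],s['clock'])
def cr(d,u,v,n):
    A=cv2.resize(d['image'][v:v+75,u:u+75],(390,390),interpolation=cv2.INTER_CUBIC)
    A=np.clip(A.astype(float)*1.4,0,255).astype(np.uint8)
    for i in range(0,75,10): cv2.putText(A,str(u+i),(int(i*5.2),10),0,.35,(0,0,255));cv2.putText(A,str(v+i),(0,int(i*5.2)+4),0,.35,(0,0,255))
    return A
cv2.imwrite('pics/c4.png',np.hstack([cr(a,242,130,0),cr(b,348,220,0)]))
```

```text
[ 0.56050552 -0.12005329  0.13210197] [ 0.07695065 -0.06246725 -3.40035967] [ 0.0117762  -0.04324108  0.03276466] 6.05
```

View pics/c4.png

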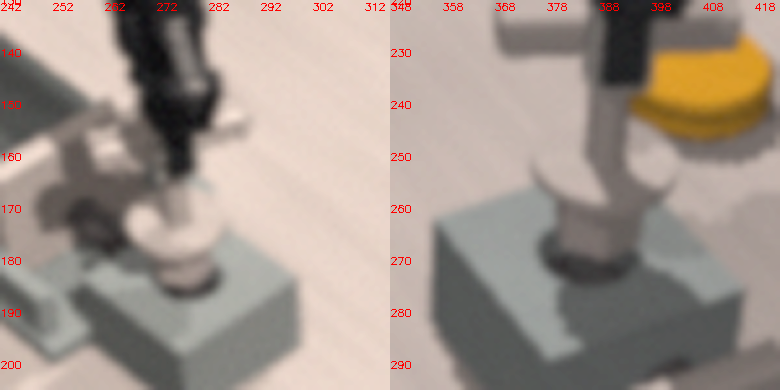

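The scene crop shows the hex hanging over the bore, centred near (276,183) with the bore crescent spanning 270–283. In the side crop the hex is near (387,266) and the crescent spans 376–397. They are aligned to about 1 mm, so I'll refine with sub-pixel profiles.

Run:
```python
from h import *
a=load('s0');b=load('d0');a3=load('s3');b3=load('d3')
for n,d,u,v,th in (('scene',a,279,184,95),('side',b,385,268,85)):
    G=cv2.cvtColor(d['image'],cv2.COLOR_BGR2GRAY)
    print(n,'row',v,G[v,u-15:u+16].tolist()); print('col',G[v-10:v+11,u].tolist())
G=cv2.cvtColor(a3['image'],cv2.COLOR_BGR2GRAY)
for v in (168,178,180,182): print('s3',v,'from262',G[v,262:290].tolist())
G=cv2.cvtColor(b3['image'],cv2.COLOR_BGR2GRAY)
for v in (242,262,264,266,268): print('d3',v,'from370',G[v,370:404].tolist())
```

```text
scene row 184 [121, 119, 120, 121, 122, 122, 120, 113, 98, 84, 74, 67, 61, 55, 53, 53, 53, 50, 50, 64, 89, 109, 118, 118, 120, 120, 121, 121, 120, 120, 119]
col [122, 122, 122, 121, 117, 106, 93, 87, 82, 66, 53, 49, 58, 83, 110, 120, 120, 121, 121, 119, 118]
side row 268 [110, 109, 109, 109, 107, 99, 80, 61, 53, 53, 52, 54, 54, 57, 58, 58, 60, 62, 63, 65, 65, 64, 62, 67, 82, 100, 108, 108, 107, 108, 107]
col [108, 108, 107, 102, 89, 74, 67, 67, 67, 66, 58, 48, 43, 43, 41, 46, 65, 91, 103, 107, 109]
s3 168 from262 [62, 64, 63, 62, 67, 74, 81, 86, 90, 89, 85, 87, 99, 109, 116, 121, 135, 147, 150, 149, 148, 152, 155, 158, 158, 158, 159, 158]
s3 178 from262 [44, 41, 51, 60, 67, 71, 76, 86, 96, 106, 116, 123, 127, 128, 126, 128, 127, 123, 118, 112, 116, 123, 127, 129, 129, 129, 129, 128]
s3 180 from262 [93, 88, 83, 78, 75, 73, 74, 73, 72, 72, 76, 82, 87, 90, 95, 99, 99, 99, 102, 103, 106, 110, 119, 126, 128, 128, 128, 128]
s3 182 from262 [124, 124, 117, 106, 98, 94, 92, 91, 83, 76, 79, 92, 99, 101, 103, 106, 109, 109, 104, 96, 82, 77, 93, 112, 123, 126, 126, 126]
d3 242 from370 [133, 135, 136, 136, 135, 134, 133, 133, 133, 134, 134, 135, 135, 135, 133, 120, 95, 80, 81, 81, 81, 76, 73, 77, 85, 84, 80, 77, 76, 74, 71, 68, 69, 70]
d3 262 from370 [112, 112, 112, 111, 110, 111, 111, 111, 108, 98, 83, 78, 81, 80, 79, 77, 76, 73, 72, 71, 70, 70, 69, 69, 70, 73, 81, 94, 97, 99, 97, 98, 100, 103]
d3 264 from370 [113, 112, 112, 111, 111, 110, 105, 96, 85, 75, 72, 77, 81, 82, 82, 82, 82, 80, 79, 76, 71, 70, 68, 69, 69, 74, 85, 93, 97, 97, 97, 97, 97, 98]
d3 266 from370 [113, 113, 113, 112, 111, 105, 89, 69, 58, 58, 66, 76, 82, 82, 83, 82, 82, 83, 81, 77, 71, 69, 69, 69, 71, 79, 89, 96, 96, 97, 96, 96, 98, 97]
d3 268 from370 [114, 113, 113, 113, 111, 104, 83, 62, 54, 55, 56, 59, 62, 66, 70, 73, 76, 79, 79, 75, 68, 65, 62, 58, 60, 71, 88, 100, 102, 100, 98, 98, 99, 98]
```

Run:
```python
from h import *
a=load('s0');b=load('d0')
B,_=tri((a,278.35,183.4),(b,385.0,267.6));print('bore',B,_)
def solve(us,ud,z):
    from scipy.optimize import fsolve
    return fsolve(lambda x:[proj(a,[x[0],x[1],z])[0]-us,proj(b,[x[0],x[1],z])[0]-ud],B[:2])
print('bore u-only',solve(278.35,385.0,.05))
for n,us,ud,z in (('hex',277.1,387.75,.066),('collar',275.6,388.9,.091)):
    x=solve(us,ud,z);print(n,x,x-solve(278.35,385.0,.05))
print(np.array(a['rotation'])[:,0],np.array(b['rotation'])[:,0],b['fx'])
J=np.linalg.norm(np.array(b['position'])-B);print(J)
s=robot.state();print(s['position'])
```

```text
bore [ 0.5584836  -0.11809008  0.04895365] [np.float64(0.0006174679248034329), np.float64(0.0006174679248034677)]
bore u-only [ 0.55361353 -0.12485917]
hex [ 0.56321304 -0.11656144] [0.00959952 0.00829773]
collar [ 0.55680291 -0.12765183] [ 0.00318938 -0.00279265]
[-0.72597512  0.68771544 -0.00275516] [ 0.91805864 -0.39597816 -0.01922593] 415.7359363767665
0.7907448405859964
[ 0.56050552 -0.12005329  0.13210197]
```

Request:
{"method": "carry_out", "body": {"slide": [[-0.25,0.14,0],[0,0,-0.5],[0,0,-0.4],[0,0,-0.2],[0,0,-0.1],[0,0,0],[0,0,0]], "dr": [[0,0,0],[0,0,0],[0,0,0],[0,0,0],[0,0,0],[0,0,0],[0,0,0]], "hand": [1,1,1,1,1,1,1]}}

```text
clock: 6.75
position: [0.5574, -0.1185, 0.1193]
tool_rot: [[-0.927, 0.376, -0.0], [0.376, 0.927, 0.0], [0.0, 0.0, -1.0]]
wrist_force: [-0.6, -0.9, -3.6]
opening: 0.197
finger_force: 59.3
```

Request:
{"method": "carry_out", "body": {"slide": [[0,0,-0.1],[0,0,-0.1],[0,0,0],[0,0,0]], "dr": [[0,0,0],[0,0,0],[0,0,0],[0,0,0]], "hand": [1,1,1,1]}}

```text
clock: 7.15
position: [0.5574, -0.1185, 0.1173]
tool_rot: [[-0.927, 0.376, -0.0], [0.376, 0.927, 0.0], [0.0, 0.0, -1.0]]
wrist_force: [-0.5, -0.4, -2.9]
opening: 0.197
finger_force: 59.3
```

Request:
{"method": "carry_out", "body": {"slide": [[0,0,-0.1],[0,0,-0.1],[0,0,-0.1],[0,0,0],[0,0,0]], "dr": [[0,0,0],[0,0,0],[0,0,0],[0,0,0],[0,0,0]], "hand": [1,1,1,1,1]}}

```text
clock: 7.65
position: [0.5573, -0.1184, 0.1142]
tool_rot: [[-0.927, 0.376, -0.0], [0.376, 0.927, 0.0], [0.0, 0.0, -1.0]]
wrist_force: [-0.5, -0.1, -4.3]
opening: 0.199
finger_force: 59.3
```

Request:
{"method": "carry_out", "body": {"slide": [[0,0,-0.1],[0,0,-0.1],[0,0,-0.1],[0,0,-0.1],[0,0,0],[0,0,0]], "dr": [[0,0,0],[0,0,0],[0,0,0],[0,0,0],[0,0,0],[0,0,0]], "hand": [1,1,1,1,1,1]}}

```text
clock: 8.25
position: [0.5573, -0.1184, 0.1102]
tool_rot: [[-0.927, 0.376, -0.0], [0.376, 0.927, 0.0], [0.0, 0.0, -1.0]]
wrist_force: [-0.6, -0.7, -4.3]
opening: 0.202
finger_force: 59.3
```

Request:
{"method": "carry_out", "body": {"slide": [[0,0,-0.1],[0,0,-0.1],[0,0,0],[0,0,0]], "dr": [[0,0,0],[0,0,0],[0,0,0],[0,0,0]], "hand": [1,1,1,1]}}

```text
clock: 8.65
position: [0.5574, -0.1184, 0.1083]
tool_rot: [[-0.927, 0.376, -0.0], [0.376, 0.927, 0.0], [0.0, 0.0, -1.0]]
wrist_force: [-0.8, -0.7, -2.7]
opening: 0.196
finger_force: 59.3
```

Request:
{"method": "carry_out", "body": {"slide": [[0,0,-0.1],[0,0,-0.1],[0,0,0],[0,0,0]], "dr": [[0,0,0],[0,0,0],[0,0,0],[0,0,0]], "hand": [1,1,1,1]}}

```text
clock: 9.05
position: [0.5576, -0.1185, 0.1066]
tool_rot: [[-0.926, 0.376, 0.0], [0.376, 0.926, -0.0], [-0.0, 0.0, -1.0]]
wrist_force: [-0.8, -0.7, -0.3]
opening: 0.196
finger_force: 59.7
```

It is in the bore and touching the rim at about 3 N. I'll turn in small steps to find the socket.

Request:
{"method": "carry_out", "body": {"slide": [[0,0,0],[0,0,0],[0,0,0],[0,0,0]], "dr": [[0,0,1.5],[0,0,1.5],[0,0,0],[0,0,0]], "hand": [1,1,1,1]}}

```text
clock: 9.45
position: [0.5577, -0.1186, 0.1065]
tool_rot: [[-0.945, 0.327, 0.001], [0.327, 0.945, -0.0], [-0.001, 0.0, -1.0]]
wrist_force: [0.1, -1.3, -0.7]
opening: 0.2
finger_force: 59.7
```

Request:
{"method": "carry_out", "body": {"slide": [[0,0,0],[0,0,0],[0,0,0],[0,0,0]], "dr": [[0,0,1.5],[0,0,1.5],[0,0,0],[0,0,0]], "hand": [1,1,1,1]}}

```text
clock: 9.85
position: [0.5577, -0.1186, 0.1064]
tool_rot: [[-0.961, 0.277, 0.001], [0.277, 0.961, -0.0], [-0.001, 0.0, -1.0]]
wrist_force: [0.8, -2.0, 0.2]
opening: 0.199
finger_force: 59.7
```

Request:
{"method": "carry_out", "body": {"slide": [[0,0,0],[0,0,0],[0,0,0],[0,0,0]], "dr": [[0,0,-4],[0,0,-4],[0,0,0],[0,0,0]], "hand": [1,1,1,1]}}

```text
clock: 10.25
position: [0.5571, -0.1187, 0.106]
tool_rot: [[-0.914, 0.407, -0.001], [0.407, 0.914, -0.0], [0.0, -0.001, -1.0]]
wrist_force: [0.8, -2.9, -3.6]
opening: 0.198
finger_force: 59.3
```

Request:
{"method": "carry_out", "body": {"slide": [[0,0,0],[0,0,0],[0,0,0]], "dr": [[0,0,-2],[0,0,0],[0,0,0]], "hand": [1,1,1]}}

```text
clock: 10.55
position: [0.5571, -0.1187, 0.106]
tool_rot: [[-0.899, 0.439, -0.001], [0.439, 0.899, -0.0], [0.0, -0.001, -1.0]]
wrist_force: [-0.6, -4.1, -4.5]
opening: 0.2
finger_force: 59.2
```

Request:
{"method": "carry_out", "body": {"slide": [[0,0,0],[0,0,0],[0,0,0]], "dr": [[0,0,-3],[0,0,0],[0,0,0]], "hand": [1,1,1]}}

```text
clock: 10.85
position: [0.5571, -0.1187, 0.1061]
tool_rot: [[-0.875, 0.485, -0.001], [0.485, 0.875, -0.0], [0.0, -0.001, -1.0]]
wrist_force: [0.4, -3.4, -4.0]
opening: 0.197
finger_force: 59.1
```

```bash
python3 -c "
from h import *
for i in range(3):
    s=robot.state();print(s['wrist_force'],s['torque'],s['position'],s['clock'])"
```

```text
[ 0.44615539 -3.41542248 -4.02581539] [-0.85954134 -0.10540111  0.10780891] [ 0.55714489 -0.11866347  0.10610606] 10.85
[ 0.44615539 -3.41542248 -4.02581539] [-0.85954134 -0.10540111  0.10780891] [ 0.55714489 -0.11866347  0.10610606] 10.85
[ 0.44615539 -3.41542248 -4.02581539] [-0.85954134 -0.10540111  0.10780891] [ 0.55714489 -0.11866347  0.10610606] 10.85
```

The vertical load fell away, so the hex has lined up. Now lowering it gently.

Request:
{"method": "carry_out", "body": {"slide": [[0,-0.03,-0.1],[0,0,-0.1],[0,0,-0.1],[0,0,0],[0,0,0]], "dr": [[0,0,1],[0,0,0],[0,0,0],[0,0,0],[0,0,0]], "hand": [1,1,1,1,1]}}

```text
clock: 11.35
position: [0.5574, -0.1188, 0.1036]
tool_rot: [[-0.882, 0.471, 0.0], [0.471, 0.882, -0.0], [-0.0, 0.0, -1.0]]
wrist_force: [-0.6, -2.6, 0.9]
opening: 0.199
finger_force: 59.8
```

Request:
{"method": "carry_out", "body": {"slide": [[0,0,-0.1],[0,0,-0.1],[0,0,0],[0,0,0]], "dr": [[0,0,0],[0,0,0],[0,0,0],[0,0,0]], "hand": [1,1,1,1]}}

```text
clock: 11.75
position: [0.5575, -0.1188, 0.1014]
tool_rot: [[-0.882, 0.471, 0.0], [0.471, 0.882, -0.0], [-0.0, -0.0, -1.0]]
wrist_force: [0.4, -2.9, 0.3]
opening: 0.194
finger_force: 59.9
```

Request:
{"method": "carry_out", "body": {"slide": [[0,0,0.2],[0,0,0],[0,0,0]], "dr": [[0,0,0],[0,0,0],[0,0,0]], "hand": [1,1,1]}}

```text
clock: 12.05
position: [0.5574, -0.1188, 0.1034]
tool_rot: [[-0.882, 0.471, 0.0], [0.471, 0.882, -0.0], [-0.0, 0.0, -1.0]]
wrist_force: [-0.5, -4.1, -0.2]
opening: 0.2
finger_force: 59.8
```

```bash
python3 -c "
from h import *
s=robot.state();print(s['wrist_force'],s['torque'],s['position'],s['clock'])"
```

```text
[-0.48433423 -4.08879945 -0.23869796] [-0.83447337  0.16188435  0.0725875 ] [ 0.5574221  -0.11878277  0.10335765] 12.05
```

Request:
{"method": "carry_out", "body": {"slide": [[0,0,0],[0,0,0],[0,0,0]], "dr": [[0,0,-4],[0,0,-3],[0,0,0]], "hand": [1,1,1]}}

```text
clock: 12.35
position: [0.5574, -0.1187, 0.1033]
tool_rot: [[-0.818, 0.575, 0.0], [0.575, 0.818, 0.0], [0.0, 0.0, -1.0]]
wrist_force: [-0.3, -3.8, 0.4]
opening: 0.2
finger_force: 59.8
```

```bash
python3 -c "
from h import *
s=robot.state();print(s['wrist_force'],s['torque'],s['position'],s['clock'])"
```

```text
[-0.30264793 -3.84660663  0.39264005] [-0.7893841   0.18696537  0.0790895 ] [ 0.55740998 -0.11872175  0.10326834] 12.35
```

Request:
{"method": "carry_out", "body": {"slide": [[0,-0.05,0],[0,0,0],[0,0,0]], "dr": [[0,0,0],[0,0,0],[0,0,0]], "hand": [1,1,1]}}

```text
clock: 12.65
position: [0.5574, -0.119, 0.1033]
tool_rot: [[-0.818, 0.575, 0.0], [0.575, 0.818, 0.001], [0.0, 0.001, -1.0]]
wrist_force: [-0.9, -2.2, -0.6]
opening: 0.196
finger_force: 59.8
```

```bash
python3 -c "
from h import *
s=robot.state();print(s['wrist_force'],s['torque'],s['position'],s['clock']); grab('side','d4')"
```

```text
[-0.93826061 -2.23379526 -0.55390444] [-0.54126919  0.1601352   0.06674288] [ 0.55741351 -0.11897513  0.1032993 ] 12.65
```

Request:
{"method": "carry_out", "body": {"slide": [[0,0,0],[0,0,0],[0,0,0],[0,0,0],[0,0,0]], "dr": [[0,0,-4],[0,0,-4],[0,0,-4],[0,0,0],[0,0,0]], "hand": [1,1,1,1,1]}}

```text
clock: 13.2
position: [0.5574, -0.119, 0.1033]
tool_rot: [[-0.682, 0.732, 0.0], [0.732, 0.682, 0.001], [0.0, 0.0, -1.0]]
wrist_force: [-0.0, -2.3, 1.0]
opening: 0.197
finger_force: 59.8
```

```bash
python3 -c "
from h import *
s=robot.state();print(s['wrist_force'],s['torque'],s['position'],s['clock']); d=grab('side','d5')
a=load('d0');b=load('d4')
x=[cv2.cvtColor(i['image'],cv2.COLOR_BGR2GRAY)[280:330,385:450].astype(np.float32) for i in (a,b,d)]
for p,q in ((0,1),(1,2),(0,2)): print(cv2.phaseCorrelate(x[p],x[q]))
for i in x: print(i[20,0:40].astype(int).tolist())"
```

```text
[-0.04428218 -2.33349284  0.98784873] [-0.45494026  0.0422953   0.05782999] [ 0.55741607 -0.11899929  0.10329423] 13.2
((0.26545450423812866, 0.36226522871340805), 0.7439520218637254)
((0.4971800272507778, 0.7712917264458348), 0.8109715835253397)
((0.34422849213834894, 0.18306703074345876), 0.49656820509168836)
[60, 60, 60, 59, 61, 60, 61, 64, 69, 70, 74, 84, 94, 97, 92, 85, 80, 76, 74, 71, 72, 70, 70, 71, 72, 71, 73, 71, 70, 70, 70, 71, 70, 70, 70, 70, 70, 70, 71, 71]
[62, 62, 63, 63, 63, 62, 64, 65, 66, 68, 72, 78, 84, 88, 88, 87, 85, 83, 83, 81, 78, 75, 75, 74, 73, 74, 74, 74, 75, 75, 74, 73, 73, 73, 73, 73, 73, 72, 73, 72]
[63, 63, 63, 63, 62, 63, 65, 65, 65, 65, 67, 76, 82, 86, 86, 85, 86, 85, 86, 86, 86, 85, 84, 81, 79, 77, 75, 74, 74, 74, 74, 74, 74, 74, 73, 74, 73, 73, 72, 73]
```

```bash
python3 -c "
from h import *
I=[load(n) for n in ('d0','d4','d5')]
J=np.array([.57,-.219,.085])
for dy in (0,.0031,.0187): print(proj(I[0],J-[0,dy,0]))
for u in (415,425,435):
  for d in I: print(u,cv2.cvtColor(d['image'],cv2.COLOR_BGR2GRAY)[274:302,u].tolist())
"
```

```text
(np.float64(425.2889701629924), np.float64(286.9229278101019))
(np.float64(426.4293810552821), np.float64(288.16445894819327))
(np.float64(432.29464123410264), np.float64(294.549791808697))
415 [107, 97, 83, 76, 76, 79, 82, 84, 86, 91, 93, 98, 105, 115, 126, 129, 129, 127, 121, 107, 89, 76, 72, 72, 72, 71, 70, 70]
415 [109, 101, 86, 78, 79, 82, 85, 86, 90, 94, 97, 101, 104, 104, 95, 83, 79, 81, 82, 83, 85, 84, 79, 74, 74, 74, 74, 74]
415 [111, 101, 86, 79, 79, 83, 85, 87, 90, 94, 97, 102, 105, 107, 107, 101, 90, 81, 80, 81, 82, 83, 85, 83, 77, 74, 74, 74]
425 [127, 126, 126, 127, 127, 123, 114, 101, 93, 102, 121, 129, 129, 127, 121, 109, 93, 78, 71, 71, 72, 71, 70, 70, 70, 70, 70, 70]
425 [126, 130, 131, 132, 131, 127, 117, 104, 90, 80, 85, 93, 87, 80, 80, 81, 85, 84, 80, 75, 73, 73, 73, 73, 72, 73, 73, 74]
425 [129, 131, 131, 132, 132, 127, 118, 104, 90, 76, 68, 65, 68, 74, 77, 80, 81, 83, 85, 84, 79, 74, 74, 74, 74, 73, 73, 73]
435 [128, 128, 127, 127, 127, 127, 129, 129, 128, 126, 123, 112, 96, 80, 72, 70, 71, 71, 70, 71, 69, 71, 71, 70, 70, 71, 71, 71]
435 [132, 132, 131, 131, 131, 132, 132, 133, 134, 133, 131, 129, 121, 106, 88, 76, 74, 74, 74, 73, 73, 73, 72, 73, 73, 72, 72, 72]
435 [131, 133, 131, 132, 132, 132, 132, 132, 133, 133, 133, 133, 131, 128, 117, 101, 84, 75, 74, 74, 74, 74, 73, 74, 73, 73, 72, 73]
```

The jaw edge moved from row 286 to 288 to 290 as I turned, so the hex is engaged and driving the adjuster; the upward load is friction. I'll back off within the play to unload it, then lower it home.

Request:
{"method": "carry_out", "body": {"slide": [[0,0,0],[0,-0.03,-0.1],[0,0,-0.1],[0,0,-0.1],[0,0,-0.1],[0,0,0],[0,0,0]], "dr": [[0,0,5],[0,0,0],[0,0,0],[0,0,0],[0,0,0],[0,0,0],[0,0,0]], "hand": [1,1,1,1,1,1,1]}}

```text
clock: 13.95
position: [0.5572, -0.1193, 0.0991]
tool_rot: [[-0.742, 0.671, -0.0], [0.671, 0.742, 0.001], [0.001, 0.0, -1.0]]
wrist_force: [0.4, 0.0, -3.1]
opening: 0.201
finger_force: 59.3
```

```bash
python3 -c "
from h import *
s=robot.state();print(s['wrist_force'],s['torque'],s['position'],s['clock'])"
```

```text
[ 0.42035415  0.04962522 -3.14947185] [0.03128718 0.01082492 0.03857656] [ 0.55718763 -0.11928373  0.09913369] 13.95
```

Clean: almost no load. I'll keep lowering to the collar stop.

Request:
{"method": "carry_out", "body": {"slide": [[0,0,-0.1],[0,0,-0.1],[0,0,-0.1],[0,0,0],[0,0,0]], "dr": [[0,0,0],[0,0,0],[0,0,0],[0,0,0],[0,0,0]], "hand": [1,1,1,1,1]}}

```text
clock: 14.45
position: [0.5573, -0.1195, 0.0963]
tool_rot: [[-0.742, 0.67, -0.0], [0.67, 0.742, 0.0], [0.0, 0.0, -1.0]]
wrist_force: [0.6, 0.3, -3.6]
opening: 0.203
finger_force: 59.3
```

Request:
{"method": "carry_out", "body": {"slide": [[0,0,-0.1],[0,0,0],[0,0,0]], "dr": [[0,0,0],[0,0,0],[0,0,0]], "hand": [1,1,1]}}

```text
clock: 14.75
position: [0.5574, -0.1195, 0.0953]
tool_rot: [[-0.742, 0.67, 0.0], [0.67, 0.742, 0.0], [-0.0, 0.0, -1.0]]
wrist_force: [0.6, 0.7, -3.6]
opening: 0.197
finger_force: 59.3
```

Request:
{"method": "carry_out", "body": {"slide": [[0,0,-0.1],[0,0,0],[0,0,0]], "dr": [[0,0,0],[0,0,0],[0,0,0]], "hand": [1,1,1]}}

```text
clock: 15.05
position: [0.5575, -0.1195, 0.0944]
tool_rot: [[-0.742, 0.67, 0.0], [0.67, 0.742, 0.0], [-0.0, 0.0, -1.0]]
wrist_force: [0.2, 0.7, -1.5]
opening: 0.2
finger_force: 59.5
```

Request:
{"method": "carry_out", "body": {"slide": [[0,0,-0.05],[0,0,0],[0,0,0]], "dr": [[0,0,0],[0,0,0],[0,0,0]], "hand": [1,1,1]}}

```text
clock: 15.35
position: [0.5575, -0.1195, 0.0944]
tool_rot: [[-0.742, 0.67, 0.001], [0.67, 0.742, -0.0], [-0.0, 0.0, -1.0]]
wrist_force: [-1.1, 1.0, 3.6]
opening: 0.199
finger_force: 60.2
```

Stiff stop, so the collar is home. Now turning clockwise.

Request:
{"method": "carry_out", "body": {"slide": [[0,0,0.05],[0,0,0],[0,0,0],[0,0,0],[0,0,0],[0,0,0],[0,0,0],[0,0,0],[0,0,0],[0,0,0],[0,0,0]], "dr": [[0,0,0],[0,0,-4],[0,0,-5],[0,0,-5],[0,0,-5],[0,0,-5],[0,0,-5],[0,0,-5],[0,0,-4],[0,0,0],[0,0,0]], "hand": [1,1,1,1,1,1,1,1,1,1,1]}}

```text
clock: 16.45
position: [0.5574, -0.1194, 0.0944]
tool_rot: [[-0.173, 0.985, 0.0], [0.985, 0.173, 0.0], [0.0, 0.0, -1.0]]
wrist_force: [-1.8, 1.9, 1.6]
opening: 0.198
finger_force: 60.1
```

```bash
cat > st.py <<'E'
from h import *
s=robot.state();R=s['tool_rot'];print(s['wrist_force'],s['torque'],s['position'],s['clock'],np.degrees(np.arctan2(R[1,0],R[0,0])),s['q'][5])
d=grab('side','dx');z=load('d0')
for i in (z,d): print(cv2.cvtColor(i['image'],cv2.COLOR_BGR2GRAY)[280:310,435].tolist())
E
python3 st.py
```

```text
[-1.80431699  1.91347703  1.61210645] [0.18651706 0.16330106 0.02789793] [ 0.55742248 -0.11941083  0.09441843] 16.45 99.96372439396913 -0.5073696159459888
[129, 129, 128, 126, 123, 112, 96, 80, 72, 70, 71, 71, 70, 71, 69, 71, 71, 70, 70, 71, 71, 71, 71, 71, 70, 71, 69, 69, 69, 71]
[134, 135, 134, 131, 127, 121, 118, 123, 130, 131, 126, 117, 104, 91, 86, 81, 75, 74, 74, 75, 74, 74, 74, 74, 74, 74, 73, 74, 74, 74]
```

Request:
{"method": "carry_out", "body": {"slide": [[0,0,0],[0,0,0],[0,0,0],[0,0,0]], "dr": [[0,0,-4],[0,0,-4],[0,0,0],[0,0,0]], "hand": [1,1,1,1]}}

```text
clock: 16.9
position: [0.5575, -0.1194, 0.0944]
tool_rot: [[-0.035, 0.999, 0.0], [0.999, 0.035, 0.0], [0.0, 0.0, -1.0]]
wrist_force: [-0.1, 1.9, 3.5]
opening: 0.199
finger_force: 60.2
```

```bash
python3 st.py
```

```text
[-0.1206262   1.8722019   3.54344824] [ 0.25854457  0.1871019  -0.00630821] [ 0.55745908 -0.11942035  0.09442492] 16.9 91.99227617669168 -0.36821413683239373
[129, 129, 128, 126, 123, 112, 96, 80, 72, 70, 71, 71, 70, 71, 69, 71, 71, 70, 70, 71, 71, 71, 71, 71, 70, 71, 69, 69, 69, 71]
[135, 135, 133, 131, 128, 122, 117, 116, 120, 124, 125, 118, 103, 90, 86, 85, 81, 77, 74, 74, 75, 74, 74, 74, 74, 73, 74, 73, 73, 74]
```

Request:
{"method": "carry_out", "body": {"slide": [[0,0,0.03],[0,0,0],[0,0,0],[0,0,0]], "dr": [[0,0,-2],[0,0,-2],[0,0,0],[0,0,0]], "hand": [1,1,1,1]}}

```text
clock: 17.35
position: [0.5575, -0.1195, 0.0945]
tool_rot: [[0.035, 0.999, 0.0], [0.999, -0.035, 0.0], [0.0, 0.0, -1.0]]
wrist_force: [0.5, 0.7, 1.3]
opening: 0.197
finger_force: 59.9
```

```bash
echo "print('eff',s['effort'][3:])" >> st.py
cat >> st.py <<'E'
p=load('d5')['image'] 
A=np.hstack([cv2.resize(i['image'][235:325,345:445],(400,360),interpolation=cv2.INTER_CUBIC) for i in (z,d)])
cv2.imwrite('pics/cx.png',np.clip(A*1.3,0,255).astype(np.uint8))
E
python3 st.py
```

```text
[0.45411063 0.71146239 1.25883656] [0.27483744 0.02288856 0.10526377] [ 0.55749165 -0.11950144  0.09448791] 17.35 87.9656520121335 -0.2979352858489638
[129, 129, 128, 126, 123, 112, 96, 80, 72, 70, 71, 71, 70, 71, 69, 71, 71, 70, 70, 71, 71, 71, 71, 71, 70, 71, 69, 69, 69, 71]
[135, 133, 134, 133, 129, 122, 117, 115, 118, 125, 129, 121, 103, 89, 84, 86, 85, 80, 75, 74, 75, 75, 74, 74, 74, 75, 75, 74, 74, 73]
eff [-0.38832757 -0.21448301  0.07302186]
```

View pics/cx.png

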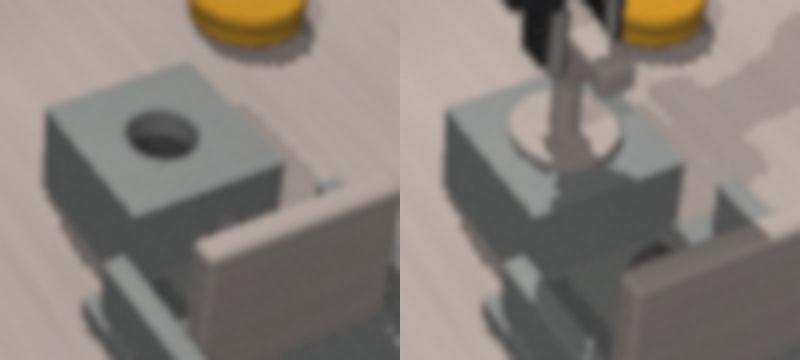

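The crop shows the collar flat on the block and the jaw corner moved by about (7,10) px, close to full advance. I'll creep on to the stop.

Request:
{"method": "carry_out", "body": {"slide": [[0,0,0],[0,0,0],[0,0,0],[0,0,0]], "dr": [[0,0,-1.5],[0,0,-1.5],[0,0,0],[0,0,0]], "hand": [1,1,1,1]}}

```text
clock: 17.8
position: [0.5574, -0.1195, 0.0945]
tool_rot: [[0.089, 0.996, 0.0], [0.996, -0.089, 0.0], [0.0, 0.0, -1.0]]
wrist_force: [-0.2, 1.1, -1.2]
opening: 0.2
finger_force: 59.7
```

```bash
python3 st.py
```

```text
[-0.17960136  1.08344419 -1.22402036] [ 0.29120564 -0.05766048  0.09203979] [ 0.55743801 -0.11953226  0.0944857 ] 17.8 84.89334373777011 -0.24425762388953465
[129, 129, 128, 126, 123, 112, 96, 80, 72, 70, 71, 71, 70, 71, 69, 71, 71, 70, 70, 71, 71, 71, 71, 71, 70, 71, 69, 69, 69, 71]
[134, 135, 133, 132, 128, 122, 117, 115, 115, 113, 112, 114, 102, 88, 83, 85, 86, 82, 77, 74, 75, 74, 75, 74, 74, 74, 74, 74, 74, 74]
eff [-0.45277594 -0.02464594  0.07158324]
```

Request:
{"method": "carry_out", "body": {"slide": [[0,0,0],[0,0,0],[0,0,0],[0,0,0]], "dr": [[0,0,-1.5],[0,0,-1.5],[0,0,0],[0,0,0]], "hand": [1,1,1,1]}}

```text
clock: 18.25
position: [0.5574, -0.1195, 0.0945]
tool_rot: [[0.14, 0.99, -0.0], [0.99, -0.14, -0.0], [-0.0, -0.0, -1.0]]
wrist_force: [0.8, 1.1, -1.7]
opening: 0.201
finger_force: 59.7
```

```bash
python3 st.py
```

```text
[ 0.7619737   1.12301402 -1.69838608] [ 0.27511492 -0.13508838  0.55907376] [ 0.55736828 -0.1195352   0.09446677] 18.25 81.92859626603422 -0.19226855629919354
[129, 129, 128, 126, 123, 112, 96, 80, 72, 70, 71, 71, 70, 71, 69, 71, 71, 70, 70, 71, 71, 71, 71, 71, 70, 71, 69, 69, 69, 71]
[135, 135, 134, 133, 128, 122, 116, 115, 115, 113, 113, 115, 103, 88, 83, 85, 87, 82, 77, 74, 75, 74, 75, 75, 73, 74, 74, 74, 74, 74]
eff [-0.24023929  0.10052624  0.51802218]
```

Request:
{"method": "carry_out", "body": {"slide": [[0,0,0],[0,0,0],[0,0,0]], "dr": [[0,0,-2],[0,0,0],[0,0,0]], "hand": [1,1,1]}}

```text
clock: 18.6
position: [0.5573, -0.1196, 0.0945]
tool_rot: [[0.174, 0.985, -0.0], [0.985, -0.174, -0.0], [-0.0, -0.0, -1.0]]
wrist_force: [0.5, 1.1, -1.9]
opening: 0.195
finger_force: 60.3
```

```bash
python3 st.py
```

```text
[ 0.45571576  1.09432237 -1.89403901] [ 0.25210504 -0.13234629  0.80945826] [ 0.5573371  -0.11957794  0.0945235 ] 18.6 79.9799439656553 -0.15818307276677848
[129, 129, 128, 126, 123, 112, 96, 80, 72, 70, 71, 71, 70, 71, 69, 71, 71, 70, 70, 71, 71, 71, 71, 71, 70, 71, 69, 69, 69, 71]
[135, 134, 133, 132, 128, 122, 117, 116, 114, 113, 113, 113, 103, 89, 82, 84, 85, 83, 78, 74, 75, 75, 74, 75, 74, 74, 74, 74, 73, 74]
eff [-0.04616182  0.12737818  0.86350735]
```

At the stop: the torque jumped and the jaw edge has stopped moving. I'll unload the key, release it and rise.

Request:
{"method": "carry_out", "body": {"slide": [[0,0,0],[0,0,0],[0,0,0],[0,0,0],[0,0,0],[0,0,0]], "dr": [[0,0,2],[0,0,2],[0,0,0],[0,0,0],[0,0,0],[0,0,0]], "hand": [1,1,1,2.5,4,5]}}

```text
clock: 19.25
position: [0.5576, -0.1199, 0.095]
tool_rot: [[0.107, 0.994, 0.001], [0.994, -0.107, -0.0], [-0.0, 0.001, -1.0]]
wrist_force: [-0.2, 0.5, -0.4]
opening: 0.585
finger_force: 0.0
```

Request:
{"method": "carry_out", "body": {"slide": [[0,0,0],[0,0,0],[0,0,1],[0,0,2],[0,0,3],[0,0,3],[0,0,3],[0,0,3],[0,0,0],[0,0,0]], "dr": [[0,0,0],[0,0,0],[0,0,0],[0,0,0],[0,0,0],[0,0,0],[0,0,0],[0,0,0],[0,0,0],[0,0,0]], "hand": [5,5,5,5,5,5,5,5,5,5]}}

```text
clock: 20.25
position: [0.5576, -0.1196, 0.2459]
tool_rot: [[0.106, 0.994, 0.002], [0.994, -0.106, -0.001], [-0.001, 0.002, -1.0]]
wrist_force: [0.0, 1.0, 0.4]
opening: 0.583
finger_force: 0.0
```

```bash
python3 st.py
python3 - <<'E'
from h import *
a=grab('scene','se');b=load('dx')
cv2.imwrite('pics/end.png',np.hstack([cv2.resize(a['image'][110:230,200:360],(400,300)),cv2.resize(b['image'][200:350,330:530],(400,300))]))
E
```

```text
[0.02211509 1.01540487 0.43945608] [ 0.02362849 -0.02145613 -0.0182374 ] [ 0.55763366 -0.11961565  0.24587131] 20.25 83.89777609072333 -0.22676241589437707
[129, 129, 128, 126, 123, 112, 96, 80, 72, 70, 71, 71, 70, 71, 69, 71, 71, 70, 70, 71, 71, 71, 71, 71, 70, 71, 69, 69, 69, 71]
[133, 134, 133, 132, 128, 122, 117, 114, 116, 120, 129, 135, 135, 132, 130, 123, 108, 90, 79, 74, 73, 74, 75, 73, 73, 73, 73, 74, 74, 74]
eff [ 0.00104729 -0.05555262  0.0004171 ]
```

View pics/end.png

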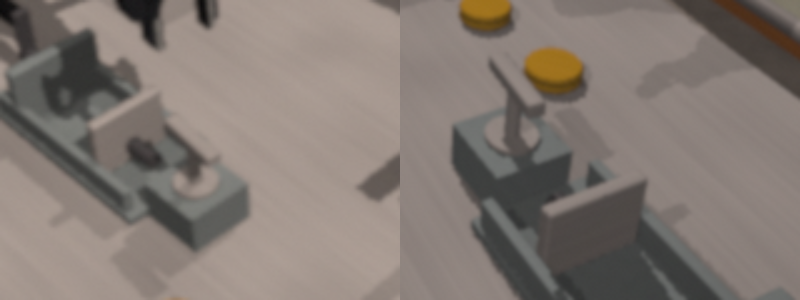

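The key stands upright with its collar flat on the block. The jaw edge has moved about 10.6 rows, which matches the full travel predicted (10.5), and the cans have not moved. Handing in.

```bash
python3 -c "
from bench import robot
print(robot.hand_in())"
```

```text
the job is handed in; nothing more can be done
None
```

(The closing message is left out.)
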